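# Wedge up a rocking bench balance

### The job

The small white balance on the desk rocks because one of its feet, at the near right corner, does not reach the desk. Press that corner down with the fingertips to feel it rock, let it come back up, then push the wooden wedge along the desk, thin end first, under that foot until it is just snug, neither loose nor lifting the balance. Press the same corner again, firmly (about 10 N), to check that it no longer rocks, and finish while still holding it pressed down; only press and push: do not lift the wedge or the balance, shove the balance along the desk, or disturb the other things.

Things in the scene. Friction and masses are not known exactly. Their poses are not given: they have to be found in the camera images.
- balance: small white bench balance, loose, about 1.7 kg; housing 120 mm along its x, 150 mm along its y, underside 20 mm and flat top 52 mm above the desk. Origin on the desk under its middle; x away from the robot, y to the left, z up (turned up to 0.15 rad). Four round feet, 20 mm wide, at x = +-42, y = +-57 mm; it stands level on three
- pan_rim (a point): middle of the balance's round metal pan, 99 mm wide, at rim height, 69 mm above the desk; stay clear of it
- short_foot (a point): fixed in the balance: point at desk level on the axis of the short foot (balance x = -42, y = -57 mm, near right corner). The foot is screwed up: its flat 20 mm wide underside hangs 5 to 9 mm above this point (unknown each time, does not change)
- balance_corner (a point): point on the balance's flat top right above the short foot, 18 mm in from the two edges, 52 mm above the desk: the place to press. A press of 4 to 9 N tips the balance until the short foot meets the desk (corner 4 to 8 mm down, tilt 0.07 to 0.13 rad); let go, it comes back up
- wedge: plain wooden wedge, loose, 90 g, flat on the desk right of the balance: 110 mm long, 44 mm wide, 2 mm thick at the thin end rising evenly to 17 mm at the flat thick end. Origin: middle of its underside; x along it to the thin end, z up; thick end at x = -55 mm. It slides at about 0.5 N; when it meets the foot the push rises quickly, and 8 N or more lifts or shoves the balance
- wedge_toe (a point): middle of the wedge's thin end, on the underside (wedge x = +55 mm); at first 65 to 100 mm from the short foot's axis and pointing roughly at it
- weight_big: 100 g brass knob weight, 23 mm wide, 37 mm tall, beyond the wedge; a bystander; origin under its middle
- weight_small: 50 g brass knob weight, 19 mm wide, 30 mm tall, beyond the wedge; a bystander; origin under its middle
- marker: marker pen lying flat, 135 mm long, 17 mm thick, left of the balance; a bystander; origin under its middle
- jar: sample jar with screw cap, 42 mm wide, 80 mm tall, at the left end of the desk; a bystander; origin under its middle
- carton: small card box, 42 x 66 x 38 mm, beyond the wedge; a bystander; origin under its middle
- dish: clear flat dish, 60 mm wide, 13 mm tall, left of the balance; a bystander; origin under its middle
- tall_carton: small card box, 40 x 60 x 52 mm, at the right end of the free desk; a bystander; origin under its middle

How it is judged:
On the way, in this order (a step that is already met when the one before it is completed fails the run):
1. the fingers press the near right corner of the balance and it rocks down (tilt over 0.05 rad) (contact force between the fingers and balance above 0.5 N and horizontal distance between the grasp point and balance_corner below 0.05 m and angle between balance's own z axis and vertical above 0.05 rad), for 0.1 s.
2. the corner is let go and the balance is level again (contact force between the fingers and balance below 0.1 N and angle between balance's own z axis and vertical below 0.02 rad), for 0.1 s.
3. the thin end of the wedge is under the short foot, past its axis (y of wedge_toe in the frame of balance above -0.057 m and x of wedge_toe in the frame of balance between -0.09 and 0.006 m), for 0.1 s.
At the end, for the whole second after the job is handed in: the fingers still press the balance down with 5 to 40 N within 50 mm of the corner point, the balance stays level within 0.02 rad, the wedge lies on the desk with its thin end past the axis of the short foot and carries at least 1.5 N of the load, and wedge and balance are at rest (all of step 3 and contact force between the fingers and balance between 5 and 40 N and horizontal distance between the grasp point and balance_corner below 0.05 m and angle between balance's own z axis and vertical below 0.02 rad and contact force between wedge and balance above 1.5 N and height (world z) of wedge below 0.008 m and linear speed of each of wedge, balance below 0.01 m/s); the arm keeps its last pose, push and grip.
It fails at once if the wedge is lifted off the desk or tipped over (origin over 12 mm up, or tilted over 0.35 rad) (height (world z) of wedge above 0.012 m or angle between wedge's own z axis and vertical above 0.35 rad).
It fails at once if the balance is lifted, tipped over 0.2 rad or shoved more than 30 mm along the desk (height (world z) of balance above 0.015 m or angle between balance's own z axis and vertical above 0.2 rad or distance of balance from where it was at the start of the episode above 0.03 m).
It fails at once if the balance is hit or pressed with more than 60 N (contact force between the fingers and balance above 60 N).
It fails at once if a bystander is moved by more than 30 mm (distance of any of weight_big, weight_small, marker, jar, carton, dish, tall_carton from where it was at the start of the episode above 0.03 m).
It also fails if it takes over 64 s, if anything falls off the work surface, if the arm or the gripper's body presses on something with over 40 N, if the wrist force passes 120 N, or if a joint passes its speed limit or range.

### The arm

A 6-joint arm with a two-finger parallel gripper is mounted at the origin on a cart in front of the work surface, level with it; the furniture and walls round the work are solid. World frame = base frame: x ahead of the robot, y to its left, z up, the work surface at z = 0. Lengths are in m, angles in rad, forces in N, time in s.
With the tool pointing down it reaches from about 0.375 to 0.9 m from the base axis. Payload 3.1 kg.
Tool frame: the origin (TCP) lies midway between the tips of the shut fingers; the grasp point (between the pads) lies 19 mm behind it; z points along the fingers, y is the line along which they close (so a half turn about z gives the same grasp; the last joint's range is limited). The gripper opens to 87 mm and grips with 3 to 60 N. Pads are 19 mm wide; open, the fingers measure 117 mm over their backs; the gripper's body (75 mm by 190 mm) begins 51 mm behind the grasp point.
Start: joints at [0.935, 0.527, 1.433, -0, 1.181, -0.178], TCP at [0.276, 0.561, 0.223] pointing down, gripper open.
Joint ranges: [-3.08, 3.08], [-0.75, 2.2], [0.22, 2.44], [-1.43, 4.57], [0, 2.65], [-2.85, 2.85]. Speed limits (rad/s): [2.79, 2.79, 3.14, 3.14, 3.14, 3.14].

### API

Orientations are given as a unit quaternion [x, y, z, w].
In Python, from rig import get_obs, cams, job gives the robot as it stands.
- The arm moves only by the tool servo_tool, never from a script. Its argument "moves" is text: rows parted by semicolons, each of 5 numbers parted by spaces: the shift along the tool's x, y, z in m, then the turn about the tool's z in degrees, then the finger opening in m, from 0 to 0.087. In form: dx dy dz spin claw; .... A call has 1 to 10 rows; each row is the pose to reach, as a shift and turn from the pose commanded when the call began, along the tool's axes at that moment; what a row does not reach only later rows make up. A row lasts 1/12 s, in which the tool goes at most 41.7 mm and 7.16 degrees, less where a joint would pass 70% of its speed; a pose out of reach is approached as far as the arm can. A call with a gripper value outside its range is refused whole. The fingers move at their own pace and stop on an object; "grip_force" is the grip in N (left out, the last holds). Time passes only in rows, so rows that repeat a pose let the fingers close. It gives the time, the measured TCP pose, the force, the opening and the grip force at its end, in the units of the state.
- get_obs(): the state, without advancing time (a new reading comes with each control period).
- cams.camera(name): name is "side" or "top" or "wrist"; returns the picture (420x560x3 uint8, blue, green, red); there is no depth.
- cams.camera_model(name): a dict with "fx", "fy", "cx", "cy" (pixels), "R" (3x3) and "t" (3): a world point X has camera coordinates R X + t. Camera axes: x right, y down, z forward; pixel columns grow to the right and rows downward; lengths in m; the calibration is good to about 2 mm. A picture is of the moment at which its call begins: read the wrist's pose just before it. camera_model takes no time and is no camera call; for the wrist camera it gives the pose at the moment of the call.
- job.hand_in(): hands the job in; it is judged then, once.
The state is a dict: "time": time; "q": joint angles; "joint_velocities": joint speeds; "joint_torque": joint torques, N m; "position": TCP position; "tool_rot": TCP orientation; "ft_force": force on the tool from outside, world axes, zero at the start; "moment": the same for the moment, N m; "grip_width": finger opening in m; "grip_force": force on a finger pad.
Only numpy, scipy, OpenCV 4.12 (cv2) and the standard library are available. Lean on these libraries where they do the work, as an engineer would, in place of code of your own. Each camera call takes 0.05 s, during which the arm holds its last target. There are 200 camera calls.

## Working session

There is one attempt and no reset: what is moved stays moved. The work goes in short steps, Python scripts to look and compute and a tool call to move; the robot and the scene stay as the last step left them, time stands still between calls to the robot, and variables do not carry over. Pictures are saved under pics/ and viewed, at most 10 in all, crops included, and the job is handed in when it is done.

Besides the shell and the picture viewer there is one more tool, called after ">>>" as name(argument=value, ...), one argument or row to a line, values as JSON. servo_tool: Moves the arm, as the interface text tells. Its arguments: {"type":"object","properties":{"moves":{"type":"string"},"grip_force":{"type":"number"}},"required":["moves"]}

```bash
mkdir -p pics; python3 - <<'E'
from rig import get_obs,cams
import cv2,numpy as np
o=get_obs();print({k:np.round(v,3).tolist() for k,v in o.items()})
for n in("top","side"):
    cv2.imwrite(f"pics/{n}0.png",cams.camera(n));m=cams.camera_model(n);print(n,{k:np.round(v,4).tolist() for k,v in m.items()})
E
```

```text
{'time': 0.0, 'q': [0.936, 0.528, 1.434, -0.0, 1.181, -0.178], 'joint_velocities': [-0.001, 0.001, 0.0, -0.001, -0.0, -0.001], 'joint_torque': [0.0, -44.005, -17.659, 0.063, 0.058, -0.0], 'position': [0.275, 0.56, 0.222], 'tool_rot': [0.226, 0.974, -0.001, -0.0], 'ft_force': [-0.053, -1.041, -0.531], 'moment': [0.012, 0.024, -0.014], 'grip_force': 0.0, 'grip_width': 0.087}
top {'fx': 415.453, 'fy': 415.453, 'cx': 280.0785, 'cy': 213.7159, 'R': [[0.0001, -0.9998, -0.0186], [-0.9935, 0.002, -0.1135], [0.1135, 0.0185, -0.9934]], 't': [-0.0583, 0.479, 0.9992]}
side {'fx': 412.7299, 'fy': 412.7299, 'cx': 273.6612, 'cy': 213.1598, 'R': [[0.9357, -0.3521, -0.0221], [-0.195, -0.4639, -0.8642], [0.294, 0.8129, -0.5027]], 't': [-0.4895, 0.1274, 0.9221]}
```

View pics/top0.png

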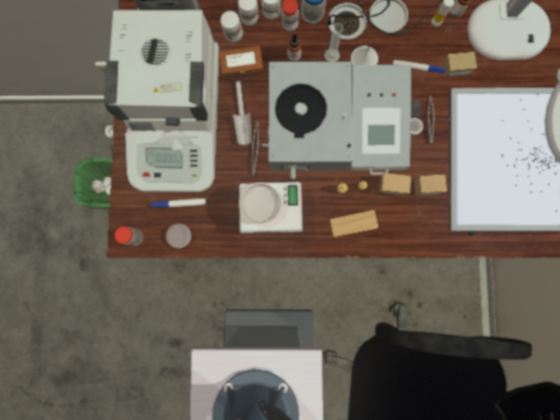

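View pics/side0.png

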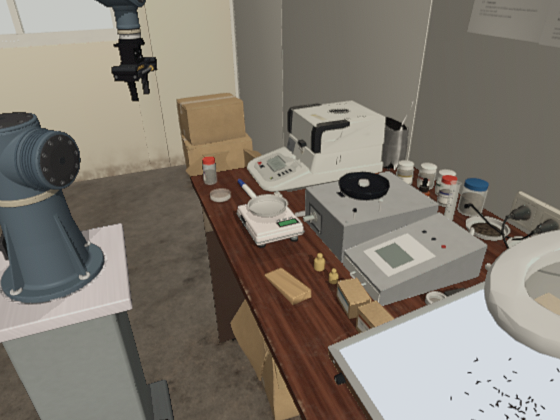

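The top view shows the balance at about (270,207) and the wedge at (354,223), with its thin end to the left toward the balance. The weights are at (343,188) and (363,186), and the boxes at (396,184) and (432,184). I'll mask both shapes and cast rays.

```bash
cat > h.py <<'E'
from rig import get_obs,cams
import cv2,numpy as np
def ray(n,uv,z):
    m=cams.camera_model(n);R=np.array(m["R"]);t=np.array(m["t"]);C=-R.T@t
    d=R.T@np.array([(uv[0]-m["cx"])/m["fx"],(uv[1]-m["cy"])/m["fy"],1.]);return C+d*(z-C[2])/d[2]
def proj(n,X):
    m=cams.camera_model(n);c=np.array(m["R"])@np.array(X,float)+m["t"];return np.array([m["fx"]*c[0]/c[2]+m["cx"],m["fy"]*c[1]/c[2]+m["cy"]])
E
python3 - <<'E'
from h import *
im=cv2.imread("pics/top0.png");h=cv2.cvtColor(im,cv2.COLOR_BGR2HSV)
def mask(box,f):
    m=np.zeros(im.shape[:2],np.uint8);x0,y0,x1,y1=box;m[y0:y1,x0:x1]=f[y0:y1,x0:x1]*255;return m
H,S,V=[h[...,i].astype(int) for i in range(3)]
print("wedge px",h[223,354],"desk",h[245,300],"bal",h[225,250])
for nm,box,f,z in(("wedge",(318,200,390,245),(V>130),0.0095),("bal",(225,172,312,240),(V>150)&(S<70),0.052)):
    m=mask(box,f);cs,_=cv2.findContours(m,cv2.RETR_EXTERNAL,cv2.CHAIN_APPROX_NONE);c=max(cs,key=cv2.contourArea)
    r=cv2.minAreaRect(c);b=cv2.boxPoints(r);W=np.array([ray("top",p,z) for p in b])
    print(nm,r,"\n",b.round(1).tolist(),"\n",W.round(4).tolist(),[round(np.linalg.norm(W[i]-W[i-1]),4) for i in range(4)],W.mean(0).round(4))
    c2=cv2.approxPolyDP(cv2.convexHull(c),3,True)[:,0];print(c2.tolist())
a=cv2.resize(im[170:250,225:395],None,fx=4.6,fy=4.6,interpolation=cv2.INTER_CUBIC);cv2.imwrite("pics/crop0.png",a)
E
```

```text
wedge px [ 18 113 192] desk [  9 133  90] bal [ 43  14 212]
wedge ((353.86541748046875, 222.8269500732422), (19.21938133239746, 46.479522705078125), 78.69007110595703) 
 [[329.20001220703125, 218.0], [374.79998779296875, 208.8000030517578], [378.5, 227.6999969482422], [333.0, 236.8000030517578]] 
 [[0.47, -0.1814, 0.0095], [0.4928, -0.2956, 0.0095], [0.4454, -0.3037, 0.0095], [0.4228, -0.1901, 0.0095]] [np.float64(0.048), np.float64(0.1164), np.float64(0.048), np.float64(0.1158)] [ 0.4578 -0.2427  0.0095]
[[374, 210], [376, 228], [333, 235], [330, 219]]
bal ((270.32733154296875, 206.5737762451172), (48.219520568847656, 61.680999755859375), 88.66777801513672) 
 [[238.89999389648438, 183.1999969482422], [300.6000061035156, 181.8000030517578], [301.70001220703125, 230.0], [240.10000610351562, 231.39999389648438]] 
 [[0.5511, 0.0409, 0.052], [0.5541, -0.109, 0.052], [0.4368, -0.1111, 0.052], [0.4336, 0.0369, 0.052]] [np.float64(0.1176), np.float64(0.15), np.float64(0.1173), np.float64(0.148)] [ 0.4939 -0.0356  0.052 ]
[[300, 183], [300, 230], [241, 231], [240, 184]]
```

View pics/crop0.png

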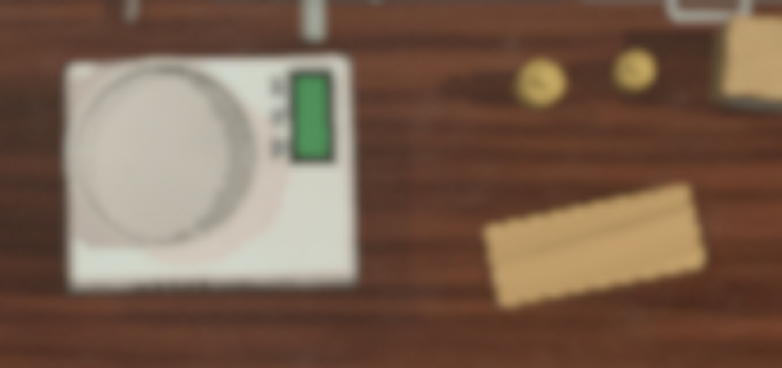

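The crop shows the balance almost square (yaw about 0.02), with its near right corner at crop (357,283). The wedge's thin end is at (485–500, 228–305). The short foot works out at about (0.453,-0.0935) and the wedge toe at about (0.447,-0.189), 95 mm apart, which agrees with the 65–100 mm given. I'll move above the corner with the fingers shut and turn tool x to +y.

>>> servo_tool(
  moves="-0.447 -0.508 0 64 0;-0.447 -0.508 0 64 0;-0.447 -0.508 0 64 0;-0.447 -0.508 0 64 0;-0.447 -0.508 0 64 0;-0.447 -0.508 0 64 0;-0.447 -0.508 0 64 0;-0.447 -0.508 0 64 0;-0.447 -0.508 0 64 0;-0.447 -0.508 0 64 0",
)

```text
time: 0.93
position: [0.3846, 0.1569, 0.2225]
tool_rot: [0.709, 0.705, 0.0, -0.0]
ft_force: [0.4, 0.8, -0.2]
grip_width: 0.0285
grip_force: 0.0
```

```bash
cat > to.py <<'E'
# shift in tool axes to a world TCP target: to.py x y z [tool-x heading deg]
import sys,numpy as np
from rig import get_obs
from scipy.spatial.transform import Rotation as Ro
o=get_obs();R=Ro.from_quat(o["tool_rot"]).as_matrix();a=[float(v) for v in sys.argv[1:]]
hd=np.degrees(np.arctan2(R[1,0],R[0,0]))
print("t",round(o["time"],2),"pos",np.round(o["position"],4),"heading",hd.round(2),"z",R[:,2].round(3),"F",np.round(o["ft_force"],2),"q",np.round(o["q"],2))
if len(a)>2: print("shift",(R.T@(np.array(a[:3])-o["position"])).round(4),"spin",round(hd-a[3],1) if len(a)>3 else 0)
E
python3 to.py 0.453 -0.0935 0.12 90
```

```text
t 0.93 pos [0.3846 0.1569 0.2225] heading 89.62 z [-0.  0. -1.] F [ 0.44  0.78 -0.2 ] q [0.12 0.25 1.93 0.   0.97 0.12]
shift [-0.25    0.0701  0.1025] spin -0.4
```

>>> servo_tool(
  moves="-0.25 0.07 0 0 0;-0.25 0.07 0 0 0;-0.25 0.07 0 0 0;-0.25 0.07 0 0 0;-0.25 0.07 0 0 0;-0.25 0.07 0 0 0;-0.25 0.07 0.05 0 0;-0.25 0.07 0.1 0 0;-0.25 0.07 0.125 0 0;-0.25 0.07 0.125 0 0",
)

```text
time: 1.77
position: [0.4485, -0.0898, 0.0898]
tool_rot: [0.709, 0.705, -0.003, -0.009]
ft_force: [-0.4, 0.8, -0.2]
grip_width: 0.0005
grip_force: 0.0
```

```bash
python3 to.py 0.453 -0.0935 0.062 90; python3 - <<'E'
from h import *
im=cams.camera("wrist");cv2.imwrite("pics/wr1.png",im)
print([proj("wrist",X).round(0).tolist() for X in([.453,-.0935,.052],[.447,-.189,.002],[.469,-.3,.017])])
E
```

```text
t 1.77 pos [ 0.4485 -0.0898  0.0898] heading 89.72 z [-0.017  0.008 -1.   ] F [-0.42  0.77 -0.17] q [-0.44  0.55  1.95 -0.    0.66 -0.44]
shift [-0.0039  0.005   0.0277] spin -0.3
[[284.0, 241.0], [276.0, 327.0], [302.0, 449.0]]
```

View pics/wr1.png

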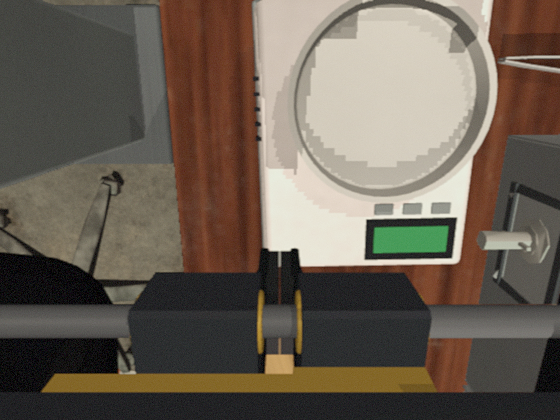

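The wrist view shows the balance's right edge at row ~267 and its near edge at column ~265, with the fingers at (280,255) over the corner. I'll cross-check that corner and then refine the yaw.

```bash
python3 to.py 0.453 -0.0935 0.062 90; python3 - <<'E'
from h import *
for p in((265,267),(464,263),(258,0)): print(ray("wrist",p,.052).round(4))
E
```

```text
t 1.82 pos [ 0.4502 -0.0901  0.0933] heading 89.77 z [-0.012  0.006 -1.   ] F [-0.31  0.42 -0.56] q [-0.44  0.54  1.95 -0.    0.67 -0.44]
shift [-0.0035  0.0032  0.0313] spin -0.2
[ 0.4416 -0.1105  0.052 ]
[ 0.5625 -0.1076  0.052 ]
[0.4404 0.0356 0.052 ]
```

>>> servo_tool(
  moves="-0.003 0.005 0.025 0 0;-0.003 0.005 0.033 0 0;-0.003 0.005 0.033 0 0;-0.003 0.005 0.033 0 0;-0.003 0.005 0.033 0 0",
)

```text
time: 2.23
position: [0.4598, -0.0946, 0.0668]
tool_rot: [0.708, 0.706, 0.001, 0.002]
ft_force: [0.4, 0.2, 0.0]
grip_width: 0.0006
grip_force: 0.0
```

```bash
python3 to.py 0.455 -0.093 0.047 90;python3 - <<'E'
from h import *
im=cams.camera("wrist");cv2.imwrite("pics/wr2.png",im)
g=cv2.cvtColor(im,cv2.COLOR_BGR2HSV);w=(g[...,2]>150)&(g[...,1]<60)
for r in(180,200,220,240): 
    c=np.where(w[r,200:360])[0]+200;print(r,c[:1],ray("wrist",(c[0],r),.052).round(4) if len(c) else 0)
for c in(340,350,450,455):
    r=np.where(w[:290,c])[0];print(c,r[-1:],ray("wrist",(c,r[-1]),.052).round(4) if len(r) else 0)
E
```

```text
t 2.23 pos [ 0.4598 -0.0946  0.0668] heading 89.86 z [ 0.003 -0.002 -1.   ] F [0.37 0.18 0.  ] q [-0.44  0.6   1.95  0.    0.59 -0.44]
shift [ 0.0016 -0.0049  0.0197] spin -0.1
180 [236] [ 0.4393 -0.0539  0.052 ]
200 [237] [ 0.4394 -0.0642  0.052 ]
220 [238] [ 0.4396 -0.0749  0.052 ]
240 [240] [ 0.4402 -0.0859  0.052 ]
340 [272] [ 0.4931 -0.1047  0.052 ]
350 [272] [ 0.4985 -0.1047  0.052 ]
450 [272] [ 0.5522 -0.105   0.052 ]
455 [270] [ 0.5547 -0.1038  0.052 ]
```

>>> servo_tool(
  moves="0.002 -0.003 0.01 0 0;0.002 -0.003 0.013 0 0;0.002 -0.003 0.015 0 0;0.002 -0.003 0.017 0 0;0.002 -0.003 0.019 0 0;0.002 -0.003 0.0205 0 0;0.002 -0.003 0.0205 0 0;0.002 -0.003 0.0205 0 0;0.002 -0.003 0.0205 0 0",
)

```text
time: 3.03
position: [0.4543, -0.0931, 0.0469]
tool_rot: [0.708, 0.707, -0.001, -0.0]
ft_force: [-8.6, -5.0, 25.7]
grip_width: 0.0003
grip_force: 13.1
```

```bash
python3 to.py 0.456 -0.092 0.047 90
```

```text
t 3.03 pos [ 0.4543 -0.0931  0.0469] heading 89.94 z [-0.002 -0.001 -1.   ] F [-8.62 -4.96 25.74] q [-0.44  0.64  1.97 -0.    0.54 -0.44]
shift [ 0.0011  0.0017 -0.0002] spin -0.1
```

The force is 26 N with the tips at z=0.047, so the corner is fully down (about 5 mm, tilt about 0.075). Now I'll let go and rise.

>>> servo_tool(
  moves="0 0 -0.002 0 0;0 0 -0.004 0 0;0 0 -0.006 0 0;0 0 -0.01 0 0;0 0 -0.03 0 0;0 0 -0.07 0 0;0 0 -0.08 0 0;0 0 -0.08 0 0;0 0 -0.08 0 0",
)

```text
time: 3.78
position: [0.4564, -0.0926, 0.1245]
tool_rot: [0.708, 0.706, 0.0, 0.001]
ft_force: [-1.1, -0.3, 0.1]
grip_width: 0.0004
grip_force: 0.0
```

```bash
python3 to.py 0.48 -0.375 0.12 101;python3 - <<'E'
from h import *
im=cams.camera("wrist");cv2.imwrite("pics/wr3.png",im)
g=cv2.cvtColor(im,cv2.COLOR_BGR2HSV);w=(g[...,2]>150)&(g[...,1]<60)
for r in(180,200,220,240): 
    c=np.where(w[r,200:360])[0]+200;print(r,c[:1],ray("wrist",(c[0],r),.052).round(4) if len(c) else 0)
for c in(340,350,450,455):
    r=np.where(w[:290,c])[0];print(c,r[-1:],ray("wrist",(c,r[-1]),.052).round(4) if len(r) else 0)
# refined wedge ends from top picture, right heights
a=[ray("top",p,z) for p,z in(((329.2,218),.002),((333,236.8),.002),((374.8,208.8),.017),((378.5,227.7),.017))]
print(np.round(a,4).tolist(),"toe",((a[0]+a[1])/2).round(4),"heel",((a[2]+a[3])/2).round(4))
E
```

```text
t 3.78 pos [ 0.4564 -0.0926  0.1245] heading 89.84 z [ 0.002 -0.001 -1.   ] F [-1.14 -0.3   0.14] q [-0.44  0.48  1.92 -0.    0.74 -0.44]
shift [-0.2824  0.0244  0.0048] spin -11.2
180 [251] [ 0.438  -0.0655  0.052 ]
200 [252] [ 0.4383 -0.0791  0.052 ]
220 [254] [ 0.4393 -0.0932  0.052 ]
240 [] 0
340 [237] [ 0.498  -0.1058  0.052 ]
350 [237] [ 0.5048 -0.1058  0.052 ]
450 [222] [ 0.5719 -0.095   0.052 ]
455 [248] [ 0.578  -0.1142  0.052 ]
[[0.4707, -0.1822, 0.002], [0.4233, -0.191, 0.002], [0.4919, -0.2941, 0.017], [0.4448, -0.302, 0.017]] toe [ 0.447  -0.1866  0.002 ] heel [ 0.4684 -0.298   0.017 ]
```

The foot is at about (0.455,-0.092). The wedge's heel is at (0.468,-0.297) with heading 101°. I'll push its heel with both fingers slightly open, for a wide, stable contact, and steer to a 95° heading. First I'll move behind it.

>>> servo_tool(
  moves="-0.233 0.017 0 -11 0.015;-0.233 0.017 0 -11 0.015;-0.233 0.017 0 -11 0.015;-0.233 0.017 0 -11 0.015;-0.233 0.017 0 -11 0.015;-0.233 0.017 0 -11 0.015;-0.233 0.017 0.03 -11 0.015;-0.233 0.017 0.06 -11 0.015;-0.233 0.017 0.08 -11 0.015;-0.233 0.017 0.08 -11 0.015",
)

```text
time: 4.67
position: [0.4686, -0.3225, 0.0381]
tool_rot: [0.638, 0.77, 0.001, -0.006]
ft_force: [0.2, 0.2, -0.6]
grip_width: 0.0152
grip_force: 0.0
```

```bash
python3 to.py 0.473 -0.325 0.007 101;python3 - <<'E'
from h import *
cv2.imwrite("pics/wr4.png",cams.camera("wrist"))
print([proj("wrist",X).round(0).tolist() for X in([.447,-.1866,.002],[.4684,-.297,.017],[.455,-.092,.052])])
E
```

```text
t 4.67 pos [ 0.4686 -0.3225  0.0381] heading 100.77 z [-0.009  0.009 -1.   ] F [ 0.16  0.17 -0.6 ] q [-0.8   0.73  1.7  -0.    0.73 -0.99]
shift [-0.0036  0.0041  0.031 ] spin -0.2
[[285.0, -32.0], [285.0, 203.0], [382.0, -473.0]]
```

View pics/wr4.png

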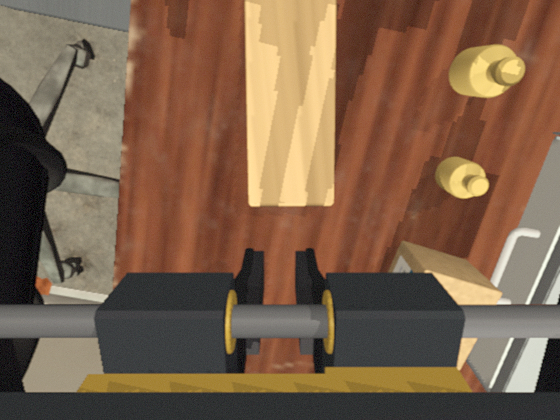

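The wrist view shows the heel corners at (248,206) and (333,204), about 2.5 mm to tool +y of centre. The weights (480,70 and 462,178) and the carton (445,270) are clear of the fingers. I'll lower behind the heel.

>>> servo_tool(
  moves="0 0.0025 0.02 0 0.015;0 0.0025 0.033 0 0.015;0 0.0025 0.037 0 0.015;0 0.0025 0.037 0 0.015;0 0.0025 0.037 0 0.015;0 0.0025 0.037 0 0.015",
)

```text
time: 5.22
position: [0.4753, -0.3255, 0.0082]
tool_rot: [0.637, 0.771, -0.0, 0.001]
ft_force: [-0.3, 0.1, -0.1]
grip_width: 0.0149
grip_force: 0.0
```

```bash
python3 to.py 0.469 -0.274 0.007 98
```

```text
t 5.22 pos [ 0.4753 -0.3255  0.0082] heading 100.84 z [ 0.001 -0.001 -1.   ] F [-0.29  0.07 -0.08] q [-0.79  0.78  1.7   0.    0.66 -0.98]
shift [0.0518 0.0035 0.0011] spin 2.8
```

>>> servo_tool(
  moves="0.01 0 0 0 0.015;0.018 0 0 0 0.015;0.025 0.0008 0 0.35 0.015;0.032 0.0017 0 0.7 0.015;0.039 0.0025 0 1 0.015;0.046 0.0033 0 1.35 0.015;0.053 0.0042 0 1.7 0.015;0.06 0.005 0 2 0.015;0.067 0.0058 0 2.4 0.015;0.067 0.0058 0 2.4 0.015",
)

```text
time: 6.05
position: [0.4669, -0.2559, 0.0068]
tool_rot: [0.653, 0.757, 0.0, -0.001]
ft_force: [-0.5, -0.4, 0.4]
grip_width: 0.0155
grip_force: 0.0
```

```bash
python3 to.py 0.4632 -0.1865 0.007 95;python3 - <<'E'
from h import *
w=cams.camera("wrist");t=cams.camera("top")
t=cv2.resize(t[165:255,225:395],(595,315),interpolation=cv2.INTER_CUBIC)
c=np.zeros((600,800,3),np.uint8);c[:285,:380]=cv2.resize(w[0:420],(380,285));c[285:,:595]=t;cv2.imwrite("pics/c5.png",c)
E
```

```text
t 6.05 pos [ 0.4669 -0.2559  0.0068] heading 98.45 z [-0.002  0.002 -1.   ] F [-0.53 -0.36  0.42] q [-0.71  0.75  1.81  0.    0.58 -0.86]
shift [ 0.0692  0.0065 -0.    ] spin 3.5
```

View pics/c5.png

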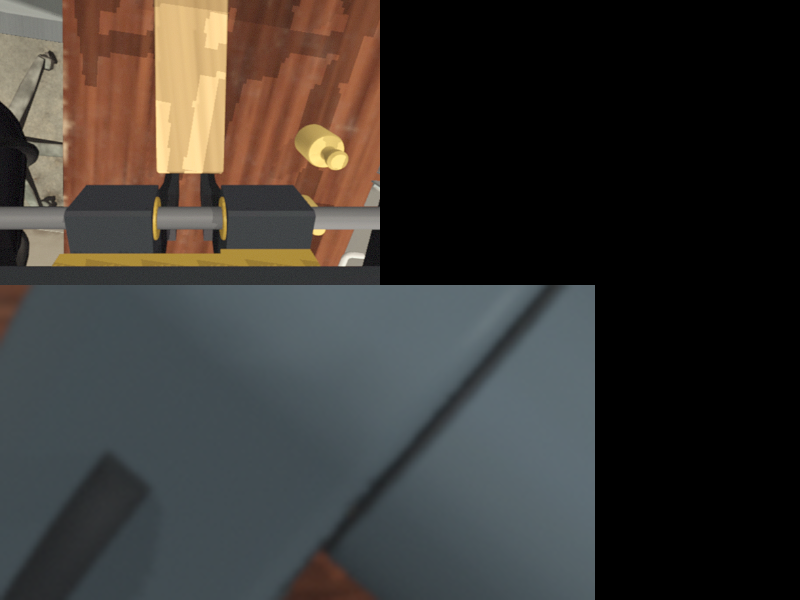

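The wedge heel is flush on both fingertips (row 172 in the wrist inset) and square to the tool. I'll push on.

>>> servo_tool(
  moves="0.007 0.0007 0 0.4 0.015;0.014 0.0013 0 0.7 0.015;0.021 0.002 0 1 0.015;0.028 0.0026 0 1.4 0.015;0.035 0.0033 0 1.8 0.015;0.041 0.0039 0 2.1 0.015;0.046 0.0043 0 2.3 0.015;0.05 0.0047 0 2.5 0.015;0.05 0.0047 0 2.5 0.015;0.05 0.0047 0 2.5 0.015",
)

```text
time: 6.98
position: [0.4652, -0.2077, 0.0071]
tool_rot: [0.669, 0.743, 0.0, -0.0]
ft_force: [-0.2, 0.0, 0.6]
grip_width: 0.0154
grip_force: 0.0
```

```bash
python3 to.py 0.4632 -0.1865 0.007 95;python3 - <<'E'
from h import *
w=cams.camera("wrist");s=cams.camera("side")
p=proj("side",[.455,-.092,0]).astype(int);print(p)
s=cv2.resize(s[p[1]-45:p[1]+45,p[0]-60:p[0]+60],(480,360),interpolation=cv2.INTER_CUBIC)
c=np.zeros((360,780,3),np.uint8);c[:225,:300]=cv2.resize(w,(300,225));c[:,300:]=s;cv2.imwrite("pics/c6.png",c)
E
```

```text
t 6.98 pos [ 0.4652 -0.2077  0.0071] heading 95.95 z [-0.  0. -1.] F [-0.19  0.01  0.61] q [-0.64  0.74  1.87  0.    0.53 -0.74]
shift [0.0213 0.0003 0.0001] spin 0.9
[260 247]
```

View pics/c6.png

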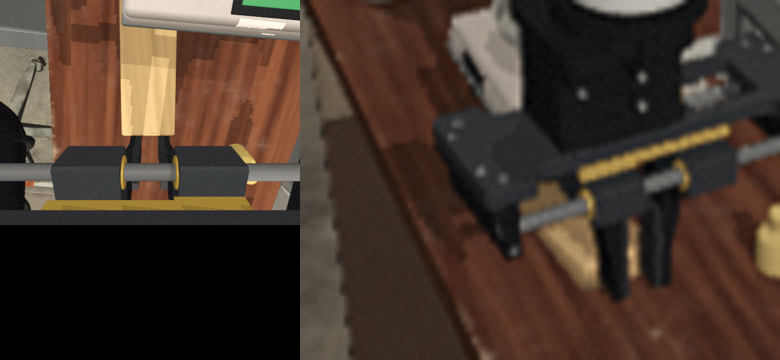

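The wedge's near edge (column 121) lines up with the balance's near edge (column 123), so its axis is within about 4 mm of the foot. From here I'll push in small steps and watch the force.

>>> servo_tool(
  moves="0.002 0 0 0 0.015;0.004 0 0 0 0.015;0.006 0 0 0 0.015;0.008 0 0 0 0.015;0.008 0 0 0 0.015;0.008 0 0 0 0.015",
)

```text
time: 7.58
position: [0.4641, -0.1998, 0.007]
tool_rot: [0.67, 0.743, -0.0, -0.0]
ft_force: [1.0, -0.2, 0.3]
grip_width: 0.0145
grip_force: 0.0
```

>>> servo_tool(
  moves="0.0015 0 0 0 0.015;0.003 0 0 0 0.015;0.003 0 0 0 0.015;0.003 0 0 0 0.015",
)

```text
time: 7.92
position: [0.4639, -0.1968, 0.007]
tool_rot: [0.67, 0.743, -0.0, -0.0]
ft_force: [-0.1, 0.8, -0.4]
grip_width: 0.015
grip_force: 0.0
```

>>> servo_tool(
  moves="0.001 0 0 0 0.015;0.002 0 0 0 0.015;0.002 0 0 0 0.015;0.002 0 0 0 0.015",
)

```text
time: 8.25
position: [0.4636, -0.1948, 0.007]
tool_rot: [0.67, 0.743, -0.0, -0.0]
ft_force: [1.3, 0.6, 0.7]
grip_width: 0.015
grip_force: 0.0
```

>>> servo_tool(
  moves="0.001 0 0 0 0.015;0.0015 0 0 0 0.015;0.0015 0 0 0 0.015",
)

```text
time: 8.5
position: [0.4636, -0.1934, 0.007]
tool_rot: [0.67, 0.743, 0.0, -0.0]
ft_force: [-0.3, -1.2, -0.4]
grip_width: 0.015
grip_force: 0.0
```

>>> servo_tool(
  moves="0.001 0 0 0 0.015;0.0015 0 0 0 0.015;0.0015 0 0 0 0.015",
)

```text
time: 8.75
position: [0.4635, -0.192, 0.0071]
tool_rot: [0.67, 0.743, 0.0, -0.0]
ft_force: [-0.5, 0.3, -0.2]
grip_width: 0.0148
grip_force: 0.0
```

>>> servo_tool(
  moves="0.001 0 0 0 0.015;0.0015 0 0 0 0.015;0.0015 0 0 0 0.015",
)

```text
time: 9.0
position: [0.4634, -0.1906, 0.0071]
tool_rot: [0.67, 0.743, -0.0, 0.0]
ft_force: [0.4, -0.6, 0.3]
grip_width: 0.015
grip_force: 0.4
```

>>> servo_tool(
  moves="0.001 0 0 0 0.015;0.0015 0 0 0 0.015;0.0015 0 0 0 0.015",
)

```text
time: 9.25
position: [0.4637, -0.1898, 0.0071]
tool_rot: [0.669, 0.743, -0.0, 0.001]
ft_force: [-0.9, -3.8, -0.3]
grip_width: 0.0148
grip_force: 1.7
```

>>> servo_tool(
  moves="0 0 0 0 0.015;0 0 0 0 0.015;0 0 0 0 0.015",
)

```text
time: 9.5
position: [0.4636, -0.1896, 0.0071]
tool_rot: [0.67, 0.743, -0.0, 0.001]
ft_force: [0.9, -4.6, -0.5]
grip_width: 0.0147
grip_force: 2.0
```

```bash
python3 to.py; python3 to.py
```

```text
t 9.5 pos [ 0.4636 -0.1896  0.0071] heading 95.93 z [ 0.001 -0.001 -1.   ] F [ 0.89 -4.61 -0.49] q [-0.61  0.74  1.89 -0.    0.51 -0.71]
t 9.5 pos [ 0.4636 -0.1896  0.0071] heading 95.93 z [ 0.001 -0.001 -1.   ] F [ 0.89 -4.61 -0.49] q [-0.61  0.74  1.89 -0.    0.51 -0.71]
```

It is snug: the push rose to about 4.5 N, with the toe about 21 mm past the foot axis. I'll back off, rise and go over the corner.

>>> servo_tool(
  moves="-0.003 0 0 0 0.015;-0.012 0 0 0 0.015;-0.03 0 0 0 0.015;-0.035 0 -0.02 0 0.015;-0.035 0 -0.05 0 0;-0.035 0 -0.085 0 0;-0.035 0 -0.11 0 0;-0.035 0 -0.11 0 0;-0.035 0 -0.11 0 0;-0.035 0 -0.11 0 0",
)

```text
time: 10.33
position: [0.4659, -0.2233, 0.1165]
tool_rot: [0.67, 0.743, 0.0, -0.001]
ft_force: [0.1, -0.5, 0.3]
grip_width: 0.0004
grip_force: 0.0
```

```bash
python3 to.py 0.456 -0.092 0.117 90
```

```text
t 10.33 pos [ 0.4659 -0.2233  0.1165] heading 95.91 z [-0.002  0.001 -1.   ] F [ 0.1  -0.5   0.31] q [-0.66  0.54  1.8   0.    0.8  -0.77]
shift [ 0.1317  0.0037 -0.0003] spin 5.9
```

>>> servo_tool(
  moves="0.03 0.001 0 2 0;0.07 0.002 0 4 0;0.105 0.003 0 5.9 0;0.132 0.0037 0 5.9 0;0.132 0.0037 0.015 5.9 0;0.132 0.0037 0.035 5.9 0;0.132 0.0037 0.05 5.9 0;0.132 0.0037 0.055 5.9 0;0.132 0.0037 0.055 5.9 0;0.132 0.0037 0.055 5.9 0",
)

```text
time: 11.17
position: [0.4561, -0.092, 0.0613]
tool_rot: [0.707, 0.707, -0.0, -0.001]
ft_force: [0.2, -0.4, -0.6]
grip_width: 0.0007
grip_force: 0.0
```

```bash
python3 to.py 0.456 -0.092 0.052 90;python3 - <<'E'
from h import *
cv2.imwrite("pics/wr7.png",cams.camera("wrist"))
E
```

```text
t 11.17 pos [ 0.4561 -0.092   0.0613] heading 90.01 z [-0.002  0.001 -1.   ] F [ 0.19 -0.37 -0.58] q [-0.44  0.61  1.96  0.    0.58 -0.44]
shift [-0.     -0.0001  0.0093] spin 0.0
```

View pics/wr7.png

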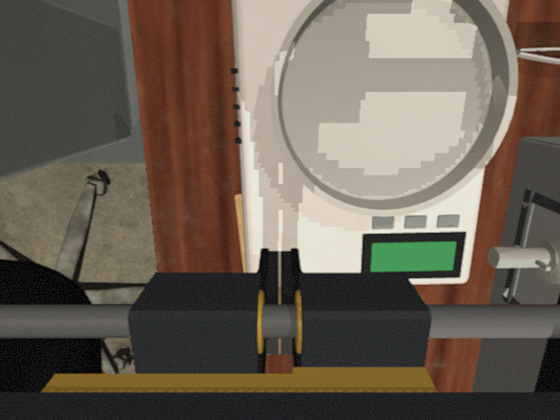

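The wedge's toe corner peeks out past the near edge at (238,195), so it is well past the foot, and the balance sits square. Now I'll press down gently.

>>> servo_tool(
  moves="0 0 0.004 0 0;0 0 0.006 0 0;0 0 0.008 0 0;0 0 0.009 0 0;0 0 0.009 0 0;0 0 0.009 0 0",
)

```text
time: 11.72
position: [0.4569, -0.0922, 0.0531]
tool_rot: [0.707, 0.707, 0.0, 0.0]
ft_force: [-0.3, 0.4, 0.4]
grip_width: 0.0006
grip_force: 0.0
```

>>> servo_tool(
  moves="0 0 0.0005 0 0;0 0 0.0005 0 0;0 0 0.0005 0 0",
)

```text
time: 11.97
position: [0.4568, -0.0922, 0.0526]
tool_rot: [0.707, 0.707, 0.0, 0.0]
ft_force: [-0.4, -0.3, 0.3]
grip_width: 0.0004
grip_force: 0.0
```

>>> servo_tool(
  moves="0 0 0.0005 0 0;0 0 0.001 0 0;0 0 0.001 0 0;0 0 0.001 0 0",
)

```text
time: 12.3
position: [0.4568, -0.0923, 0.0523]
tool_rot: [0.707, 0.707, 0.0, 0.0]
ft_force: [-0.8, -0.6, 6.0]
grip_width: 0.0008
grip_force: 3.6
```

>>> servo_tool(
  moves="0 0 0.0005 0 0;0 0 0.0005 0 0;0 0 0.0005 0 0",
)

```text
time: 12.55
position: [0.4568, -0.0923, 0.0522]
tool_rot: [0.707, 0.707, 0.0, 0.0]
ft_force: [-1.5, -0.6, 11.0]
grip_width: 0.0005
grip_force: 5.7
```

It holds 11 N at z=0.052 with no give, so it no longer rocks. I'll hold briefly to confirm it stays steady.

>>> servo_tool(
  moves="0 0 0.0002 0 0;0 0 0.0002 0 0;0 0 0.0002 0 0;0 0 0.0002 0 0;0 0 0.0002 0 0;0 0 0.0002 0 0",
)

```text
time: 13.05
position: [0.4568, -0.0923, 0.0521]
tool_rot: [0.707, 0.707, 0.0, 0.0]
ft_force: [-2.4, -1.0, 12.9]
grip_width: 0.0005
grip_force: 6.4
```

```bash
python3 -c "
from rig import job
print(job.hand_in())"
```

```text
the job is handed in; nothing more can be done
None
```

I handed the job in at 13 s of the 64 s limit, with no verdict returned: the corner first went down about 5 mm under the press, and with the wedge snug under the short foot (push about 4.5 N) it now holds about 13 N without rocking.

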